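# Load a rotor and hold the sprung hood for the shuttle

### The arm

A 6-joint arm with a two-finger parallel gripper is mounted at the origin on the work surface. World frame = base frame: x ahead of the robot, y to its left, z up, the work surface at z = 0. Lengths are in mm, angles in rad, forces in N, time in s.
With the tool pointing down it reaches from about 375 to 975 mm from the base axis. Payload 3.8 kg.
Tool frame: the origin (TCP) lies at the very end of the fingers, on their centre line; the grasp point (between the pads) lies 19 mm behind it; z points along the fingers, y is the line along which they close (so a half turn about z gives the same grasp; the last joint's range is limited). The gripper opens to 88 mm and grips with 3 to 60 N. Pads are 18 mm wide; open, the fingers measure 123 mm over their backs; the gripper's body (75 mm by 187 mm) begins 45 mm behind the grasp point.
Start: joints at [1.11, 0.264, 1.604, -0, 1.274, -0.037], TCP at [277.576, 615.28, 238.706] pointing down, gripper open.
Joint ranges: [-2.63, 2.63], [-0.94, 2.18], [0.31, 2.57], [-1.31, 4.45], [0, 2.66], [-2.55, 2.55]. Speed limits (rad/s): [2.57, 2.57, 3.14, 3.14, 3.14, 3.14].

### API

Orientations are given as a 3x3 rotation matrix whose columns are the frame's x, y, z axes.
In Python, from bench import bot gives the robot as it stands.
- The arm moves only by the tool apply_moves, never from a script. Its argument "series" is a list of rows, each a list of 7 numbers: the shift along the tool's x, y, z in mm, then the turn, a rotation vector about the tool's x, y, z in rad, then the opening, from 0 (shut) to 1 (fully open). In form: [[x, y, z, ax, ay, az, hand], ...]. A call has 1 to 5 rows; each row is the pose to reach, as a shift and turn from the pose commanded when the call began, along the tool's axes at that moment; what a row does not reach only later rows make up. A row lasts 1/10 s, in which the tool goes at most 50 mm and 8.59 degrees, less where a joint would pass 70% of its speed; a pose out of reach is approached as far as the arm can. A call with a gripper value outside its range is refused whole. The fingers move at their own pace and stop on an object; "newtons" is the grip in N (left out, the last holds). Time passes only in rows, so rows that repeat a pose let the fingers close. It gives the time, the measured TCP pose, the force, the opening and the grip force at its end, in the units of the state.
- bot.read_state(): the state, without advancing time (a new reading comes with each control period).
- bot.camera(name): name is "scene" or "top" or "wrist"; returns a dict with "frame" (400x640x3 uint8, red, green, blue), "intrinsics" (3x3 intrinsics, pixels), "k1" (the pictures are not rectified: a ray, as slopes to the right and down, at radius r is drawn at 1 + k1 r^2 times it, then the intrinsics apply), "pose" (4x4, takes a point from camera to world coordinates). Camera axes: x right, y down, z forward; pixel columns grow to the right and rows downward; lengths in mm; the calibration is good to about 2 mm. A picture is of the moment at which its call begins. There is no depth.
- bot.close_job(): hands the job in; it is judged then, once.
The state is a dict: "time": time; "joint_pos": joint angles; "joint_vel": joint speeds; "joint_torque": joint torques, N m; "eef_pos": TCP position; "ee_rot": TCP orientation; "force": force on the tool from outside, world axes, zero at the start; "torque": the same for the moment, N m; "finger_gap": finger opening in mm; "grip_force": force on a finger pad.
Only numpy, scipy, OpenCV 4.12 (cv2) and the standard library are available. Lean on these libraries where they do the work, as an engineer would, in place of code of your own. Each camera call takes 0.05 s, during which the arm holds its last target. There are 200 camera calls.

### The job

Take the rotor out of the transport tray and lay it gently in the two V-blocks on the shuttle beside the test hood, so that its shaft lies level in both notches with the thick core midway between the blocks, and let go of it. Then lift the sprung hood by its bow handle until it is past its balance point, ease it back and finish while holding it steady a few degrees below the balance point, open for the shuttle but ready to fall shut by itself. Never let the hood drop, and leave the bare shaft, the bin and the screwdriver where they are.

Things in the scene. Friction and masses are not known exactly. Their poses are not given: they have to be found in the camera images.
- rotor_center (a point): Centre of the loose motor rotor: dark steel core 36 mm in diameter, 40 mm long, with aluminium end rings and fan nubs (33 mm diameter, 62 mm over all), midway on a bright shaft of 10 mm diameter, 140 mm long; both ends alike, about 0.42 kg. x runs along the shaft (it may be rolled about it). It lies level in two notches of the tray, this point 51 mm above the table.
- nest (a point): Rotor centre when seated, midway between the two V-blocks on the shuttle carriage (which stays still), 71 mm above the table. x: level, along the seated shaft; y: left, to the hood, whose side is 107 mm off; z: up. Blocks: 14 mm along x, 40 mm wide, centred at x = +45 and -45 mm, tops 5 mm above this point; V 24 mm wide, 12 mm deep. Carriage plate 41 mm below. One fixed station with the hood.
- hood_handle (a point): Middle of the grip bar of the hood's dark bow handle: round bar, 12 mm in diameter, 120 mm long along this point's y, its axis 42 mm in front of the hood's front face and 26 mm below the hood's top when shut, then 107 mm above the table. The frame turns with the hood: shut, x points level from the bar to the hood and z up.
- hood_hinge (a point): Middle of the hood's hinge line on the station's far upper edge, 125 mm above the table; the hood turns about its y axis. x (level, from handle to hinge), y (left) and z (up) stay still. At joint value q the handle's bar is at x = -222 cos q - 18 sin q, z = 222 sin q - 18 cos q (mm) from here. The station's base plate is 280 x 460 mm, 12 mm thick.
- hood (a joint): Opening angle of the clear, aluminium-edged hood (180 mm deep, 226 wide, 70 high, 1.5 kg) on sprung hinges: 0 shut, grows as its front goes up, stop at 1.40 rad. Balance point at 1.047 rad (60 degrees): let go below it the hood falls shut, above it the springs lift it to the stop. About 3 N at the handle starts it, less and less towards the balance point.
- bare_shaft_center (a point): Centre of a loose bare steel shaft, 10 mm in diameter and 140 mm long with a 16 mm collar 12 mm long at its middle, along x; it lies in the tray's other place, 90 mm beside the rotor and parallel to it. Leave it there.
- tray: Black transport tray, 150 mm along x, 186 mm along y, fixed to the bench, origin at the centre of its underside. It has two places, at y = +45 and y = -45 mm, each of two grey saddle blocks (14 mm thick, 40 mm wide, tops 56 mm above the table) at x = +45 and -45 mm; the rotor is in either.
- bin: Open blue bin with ball bearings in it, standing on the bench, 160 mm along x, 110 mm along y, 70 mm high, origin at the centre of its underside. Leave it alone.
- driver: Screwdriver lying on the bench along its x, about 200 mm long. Leave it alone.
Mind the look-alikes: they are no part of the job. Of the things that look like the part that bears rotor_center, the middle-sized one is meant.

How it is judged:
By the outcome, as a careful person would: the job done as asked, in the order asked, and still so for the second after the job is handed in, while the arm keeps its last pose, push and grip.
It also fails if it takes over 58 s, if anything falls off the work surface, if the arm or the gripper's body presses on something with over 40 N, if the wrist force passes 120 N, or if a joint passes its speed limit or range.

## Working session

There is one attempt and no reset: what is moved stays moved. The work goes in short steps, Python scripts to look and compute and a tool call to move; the robot and the scene stay as the last step left them, time stands still between calls to the robot, and variables do not carry over. Pictures are saved under pics/ and viewed, at most 10 in all, crops included, and the job is handed in when it is done.

Besides the shell and the picture viewer there is one more tool, called after "Call:" as name(argument=value, ...) on one line, values as JSON. apply_moves: Moves the arm, as the interface text tells. Its arguments: {"type":"object","properties":{"series":{"type":"array"},"newtons":{"type":"number"}},"required":["series"]}

```bash
mkdir -p pics; ls; python3 - <<'E'
from bench import bot
import cv2,numpy as np
s=bot.read_state();print(s['time'],s['eef_pos'],s['ee_rot'],s['finger_gap'])
for n in ['scene','top']:
    c=bot.camera(n);cv2.imwrite(f'pics/{n}0.png',c['frame'][:,:,::-1]);print(n,c['intrinsics'],c['k1'],np.round(c['pose'],3))
E
```

```text
pics
0.0 [277.27376524 614.64644411 237.41823836] [[-9.11509440e-01  4.11278001e-01 -9.72492363e-04]
 [ 4.11279141e-01  9.11507384e-01 -1.93820055e-03]
 [ 8.92947217e-05 -2.16665392e-03 -9.99997649e-01]] 87.82074044477434
scene [[500.57621168   0.         321.08944024]
 [  0.         500.57621168 193.41092886]
 [  0.           0.           1.        ]] -0.048878617656571186 [[ 8.850000e-01  3.750000e-01 -2.750000e-01  8.724420e+02]
 [ 4.650000e-01 -7.340000e-01  4.960000e-01 -5.715420e+02]
 [-1.600000e-02 -5.670000e-01 -8.240000e-01  1.150509e+03]
 [ 0.000000e+00  0.000000e+00  0.000000e+00  1.000000e+00]]
top [[465.17406501   0.         317.1128017 ]
 [  0.         465.17406501 198.20714127]
 [  0.           0.           1.        ]] -0.024001389384217954 [[ 1.10000e-02 -9.92000e-01  1.24000e-01  3.13118e+02]
 [-1.00000e+00 -9.00000e-03  1.60000e-02  3.57660e+01]
 [-1.40000e-02 -1.24000e-01 -9.92000e-01  1.58939e+03]
 [ 0.00000e+00  0.00000e+00  0.00000e+00  1.00000e+00]]
```

View pics/scene0.png

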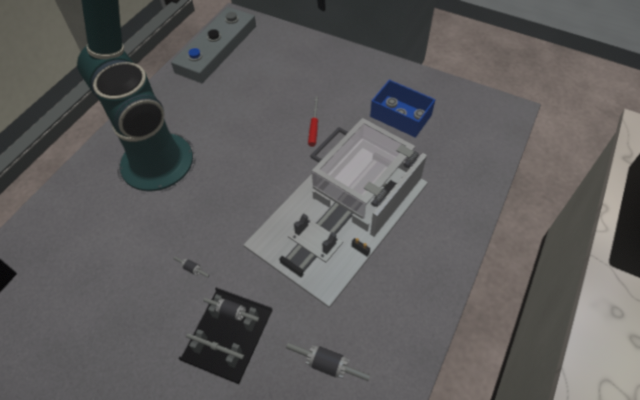

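View pics/top0.png

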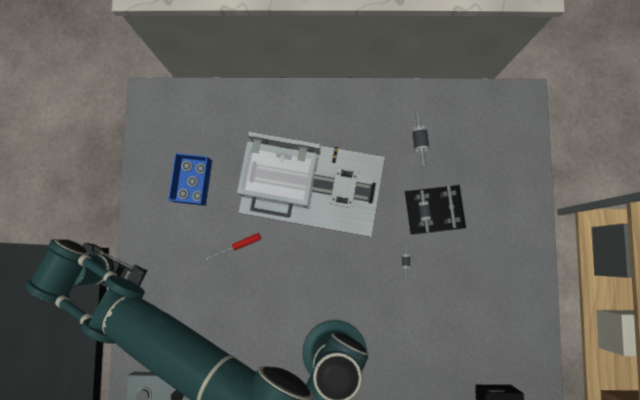

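Three rotors are visible in the top view: a large one on the bench at (420,138), a middle one in the tray at (425,211), and a small one on the bench at (406,262). The middle-sized one in the tray fits the description. The bare shaft beside it is at (451,207). The station has its hood at (278,185), handle at (270,210) and nest at (345,188). I'll confirm this in one enlarged crop.

```bash
cat > h.py <<'E'
import cv2,numpy as np
from bench import bot
def pix2ray(c,uv):
    K=c['intrinsics'];d=(np.array(uv,float)-[K[0,2],K[1,2]])/K[0,0]
    s=d.copy()
    for _ in range(8): s=d/(1+c['k1']*(s@s))
    P=c['pose'];return P[:3,3],P[:3,:3]@np.array([s[0],s[1],1])
def onz(c,uv,z):
    o,d=pix2ray(c,uv);return o+d*(z-o[2])/d[2]
def proj(c,p):
    P=c['pose'];q=P[:3,:3].T@(np.array(p,float)-P[:3,3]);s=q[:2]/q[2]
    return c['intrinsics'][0,0]*s*(1+c['k1']*(s@s))+c['intrinsics'][:2,2]
def save(c,name,x0,x1,y0,y1,k):
    cv2.imwrite(name,cv2.resize(c['frame'][y0:y1,x0:x1,::-1],None,fx=k,fy=k,interpolation=cv2.INTER_CUBIC))
E
python3 - <<'E'
from h import *
c=bot.camera('top');save(c,'pics/crop1.png',230,476,110,275,3.25)
for n,uv,z in [('rotor',(425,211),51),('shaft',(451,207),51),('nest',(345,188),71),('handle',(270,213),107)]:print(n,onz(c,uv,z).round())
# tray: dark mask
f=c['frame'].astype(int);m=((f.max(2)<45)*255).astype(np.uint8)
n,l,st,ce=cv2.connectedComponentsWithStats(m)
for i in range(1,n):
    if st[i,4]>150: print(st[i],ce[i],cv2.minAreaRect(np.argwhere(l==i)[:,::-1].astype(np.float32)))
E
```

```text
rotor [ 466. -298.   51.]
shaft [ 480. -385.   51.]
nest [537. -32.  71.]
handle [449. 209. 107.]
[451 185  15  44 319] [458.03134796 206.76489028] ((457.0699768066406, 206.489990234375), (42.567832946777344, 10.18233871459961), 81.8698959350586)
[424 187  30  45 790] [438.41265823 209.04683544] ((438.32586669921875, 208.74639892578125), (43.05889892578125, 23.77181053161621), 82.09283447265625)
[405 190  21  44 496] [413.59677419 211.72177419] ((414.7865295410156, 211.4580535888672), (43.02949142456055, 14.55231761932373), 81.67434692382812)
[ 59 240  28  13 174] [ 73.18390805 245.62068966] ((72.56895446777344, 245.3275909423828), (29.15416717529297, 6.870728015899658), 21.801406860351562)
[ 103  255  125  105 1505] [160.50299003 310.14684385] ((160.4752197265625, 309.36322021484375), (158.05723571777344, 33.80697250366211), 46.041629791259766)
[ 29 257  54  41 432] [ 65.38888889 281.20138889] ((55.12301254272461, 274.3699645996094), (43.461551666259766, 42.176971435546875), 23.428691864013672)
[ 77 268  24  18 203] [ 89.44827586 277.72413793] ((89.1567611694336, 280.25946044921875)
[... 305 characters left out ...]
51264381408691, 58.43588638305664), 4.289153575897217)
[ 317  357   41   42 1226] [337.66231648 378.00244698] ((337.0000305175781, 377.5000305175781), (40.305084228515625, 40.305084228515625), 45.0)
[226 358  30  22 309] [241.08737864 368.71197411] ((240.79197692871094, 368.6543884277344), (31.86812400817871, 10.813861846923828), 34.99202346801758)
[263 367  47  30 704] [286.69602273 380.63210227] ((286.896240234375, 380.3868103027344), (52.83795166015625, 16.900373458862305), 29.05460548400879)
[ 15 382  39  18 212] [ 35.98113208 393.77830189] ((34.0, 390.5), (17.0, 38.0), 90.0)
[476 385  48  15 651] [497.70046083 392.38556068] ((499.5, 392.0), (46.99999237060547, 13.999998092651367), -0.0)
```

View pics/crop1.png

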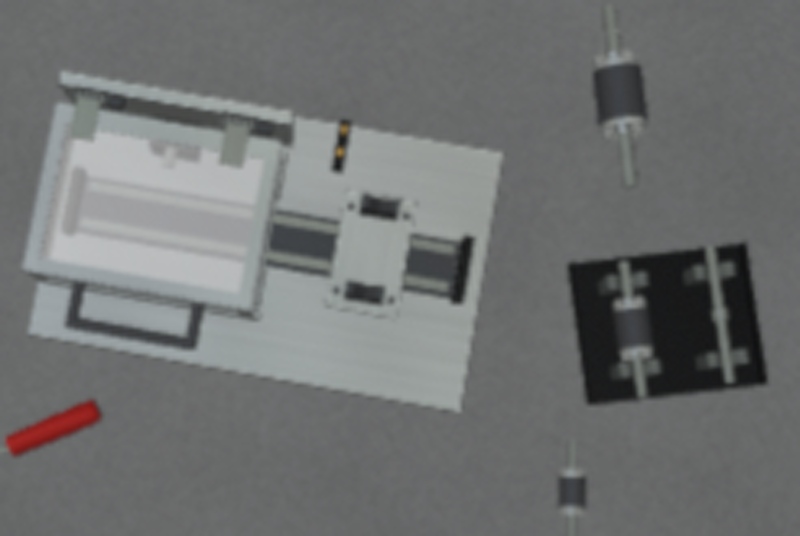

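The crop confirms it: the middle rotor lies in the tray (core at about (425,210)), with the bare shaft with collar beside it at (451,207). The nest blocks are at about (347,174) and (342,200). I'll move above the rotor.

```bash
cat >> h.py <<'E'
from scipy.spatial.transform import Rotation as R
def row(p,yaw):
    "row to TCP position p, tool down, tool y at world yaw (deg)"
    s=bot.read_state();M=np.array(s['ee_rot']);a=np.radians(yaw)
    y=np.array([np.cos(a),np.sin(a),0]);z=np.array([0,0,-1.]);T=np.c_[np.cross(y,z),y,z]
    print('t',round(s['time'],2),'tcp',np.round(s['eef_pos'],1),'yaw',np.degrees(np.arctan2(M[1,1],M[0,1])).round(1),'F',np.round(s['force'],1),'gap',round(s['finger_gap'],1))
    print('row',np.round(M.T@(np.array(p)-s['eef_pos']),1),np.round(R.from_matrix(M.T@T).as_rotvec(),3))
E
python3 - <<'E'
from h import *
row([466,-298,250],-82)
E
```

```text
t 0.15 tcp [277.3 614.8 237.7] yaw 65.7 F [-1.  -0.2  0.4] gap 87.8
row [-547.4 -754.5  -11. ] [-1.000e-03  2.000e-03  2.578e+00]
```

Call:
apply_moves(series=[[-547,-754,-12,0,0,2.58,1],[-547,-754,-12,0,0,2.58,1],[-547,-754,-12,0,0,2.58,1],[-547,-754,-12,0,0,2.58,1],[-547,-754,-12,0,0,2.58,1]])

```text
time: 0.65
eef_pos: [328.0, 368.5, 241.5]
ee_rot: [[-0.382, 0.924, -0.0], [0.924, 0.382, -0.0], [-0.0, -0.0, -1.0]]
force: [0.7, 0.2, -0.0]
finger_gap: 88.3
grip_force: 0.0
```

```bash
python3 -c "
from h import *
row([466,-298,250],-82)"
```

```text
t 0.65 tcp [328.  368.5 241.5] yaw 22.4 F [ 0.7  0.2 -0. ] gap 88.3
row [-668.7 -126.8   -8.2] [0.000e+00 1.000e-03 1.823e+00]
```

Call:
apply_moves(series=[[-669,-127,-8,0,0,1.82,1],[-669,-127,-8,0,0,1.82,1],[-669,-127,-8,0,0,1.82,1],[-669,-127,-8,0,0,1.82,1],[-669,-127,-8,0,0,1.82,1]])

```text
time: 1.15
eef_pos: [379.9, 124.1, 244.9]
ee_rot: [[0.351, 0.936, 0.001], [0.936, -0.351, 0.0], [0.0, 0.001, -1.0]]
force: [1.2, -1.1, -0.8]
finger_gap: 88.3
grip_force: 0.0
```

```bash
python3 -c "
from h import *
row([466,-298,250],-82)"
```

```text
t 1.15 tcp [379.9 124.1 244.9] yaw -20.5 F [ 1.2 -1.1 -0.8] gap 88.3
row [-365.   228.8   -5.1] [ 0.000e+00 -1.000e-03  1.073e+00]
```

Call:
apply_moves(series=[[-365,229,-5,0,0,1.07,1],[-365,229,-5,0,0,1.07,1],[-365,229,-5,0,0,1.07,1],[-365,229,-5,0,0,1.07,1],[-365,229,-5,0,0,1.07,1]])

```text
time: 1.65
eef_pos: [431.4, -120.8, 247.9]
ee_rot: [[0.896, 0.445, 0.001], [0.445, -0.896, 0.0], [0.001, 0.0, -1.0]]
force: [1.4, 0.4, -0.1]
finger_gap: 88.3
grip_force: 0.0
```

```bash
python3 -c "
from h import *
row([466,-298,250],-82)"
```

```text
t 1.65 tcp [ 431.4 -120.8  247.9] yaw -63.6 F [ 1.4  0.4 -0.1] gap 88.3
row [-47.8 174.1  -2.1] [ 0.    -0.001  0.321]
```

Call:
apply_moves(series=[[-48,174,-2,0,0,0.32,1],[-48,174,-2,0,0,0.32,1],[-48,174,-2,0,0,0.32,1],[-48,174,-2,0,0,0.32,1],[-48,174,-2,0,0,0.32,1]])

```text
time: 2.15
eef_pos: [467.3, -299.3, 249.2]
ee_rot: [[0.99, 0.143, -0.0], [0.143, -0.99, -0.001], [-0.001, 0.001, -1.0]]
force: [-0.4, 1.1, 0.5]
finger_gap: 88.0
grip_force: 0.0
```

```bash
python3 -c "
from h import *
c=bot.camera('wrist');cv2.imwrite('pics/w1.png',c['frame'][:,:,::-1]);print(c['pose'].round(2),c['intrinsics'][0],c['k1'])
row([466,-298,250],-82)
print(proj(c,[466,-298,51]))"
```

```text
[[ 1.4000e-01 -9.5000e-01 -2.9000e-01  5.4217e+02]
 [-9.9000e-01 -1.4000e-01 -4.0000e-02 -2.8769e+02]
 [ 0.0000e+00  2.9000e-01 -9.6000e-01  3.9433e+02]
 [ 0.0000e+00  0.0000e+00  0.0000e+00  1.0000e+00]] [308.12322668   0.         320.13555392] -0.013540678721428792
t 2.2 tcp [ 466.9 -297.1  249.1] yaw -81.7 F [-0.2  0.4  0.3] gap 88.2
row [-1.   0.7 -0.9] [-0.001  0.001  0.005]
[319.39520955 177.47298045]
```

View pics/w1.png

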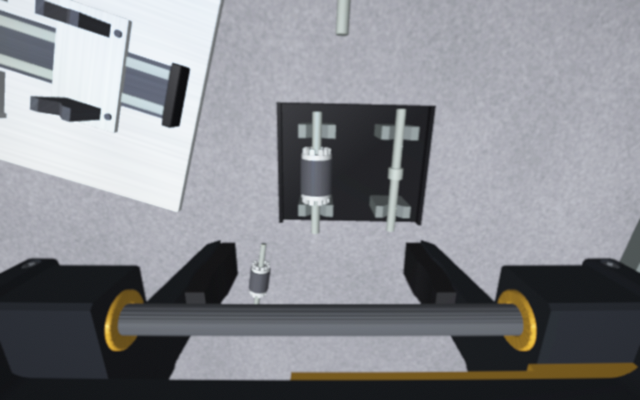

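The wrist view shows the rotor core at (316,175), with shaft ends at about (317,112) and (315.5,233). The bare shaft is to the right at (395,174).

```bash
python3 -c "
from h import *
c=bot.camera('wrist')
f=c['frame'].astype(int)
# refine shaft columns: bright vs dark tray in rows 115-125, and core rows dark span
for v in (118,142,215,228): 
    r=f[v,295:340].mean(1);print(v,r.astype(int))
print('col',f[105:240,316].mean(1).astype(int))
a=onz(c,(317,112),51);b=onz(c,(315.5,234),51);print(a,b,(a+b)/2,np.degrees(np.arctan2(*(a-b)[[1,0]])))
print(onz(c,(316.3,175),51))
"
```

```text
118 [ 57  57  57  57  57  57  56  56  56  56  55  55  56  55  55  55  54  54
  62  94 141 179 199 208 208 200 186 163 126  83  57  51  51  51  51  50
  51  51  50  50  50  50  49  49  49]
142 [ 53  52  52  52  52  51  51  51  51  51  50  49  50  50  49  49  48  50
  71 120 166 193 204 208 204 193 173 144 104  65  47  46  46  46  46  46
  46  46  45  46  45  45  45  44  44]
215 [ 38  38  37  38  58  99 134 145 146 146 145 138 120  96  80  69  63  79
 130 177 198 205 201 191 174 146 110  81  79  90 104 120 135 145 150 152
 152 151 145 121  79  46  38  37  37]
228 [180 178 177 177 182 185 184 181 177 177 180 182 185 187 187 185 182 175
 179 192 202 204 199 187 165 147 155 178 188 189 188 187 184 181 177 176
 178 183 186 187 187 187 186 185 185]
col [ 55  54  55  55  56  76 121 159 174 177 178 178 179 179 180 181 180 182
 182 183 184 184 185 185 185 186 187 188 188 188 189 189 190 190 191 192
 192 193 192 193 193 193 193 193 198 218 226 226 223 217 221 235 241 242
 234 186 130 112 111 112 112 112 112 111 111 111 111 112 111 110 110 111
 111 111 111 111 110 110 111 110 110 111 110 110 111 110 110 110 109 110
 126 180 230 240 238 230 209 195 194 199 205 206 204 205 204 204 205 204
 205 204 205 204 204 205 204 205 205 204 204 204 204 204 205 204 205 205
 204 203 199 193 191 190 190 188 187]
[ 536.04183136 -282.70336866   51.        ] [ 395.98020372 -300.83738668   51.        ] [ 466.01101754 -291.77037767   51.        ] 7.377144209242612
[ 467.83449206 -291.62224247   51.        ]
```

```bash
python3 -c "
from h import *
row([466,-293.5,34],-82.8)"
```

```text
t 2.25 tcp [ 466.7 -295.8  249.1] yaw -81.6 F [-0.4  0.2  0.8] gap 88.0
row [-2.000e-01 -2.100e+00  2.151e+02] [-0.002  0.001  0.021]
```

Call:
apply_moves(series=[[-0.5,-4,45,0,0,0.02,1],[-0.5,-4,95,0,0,0.02,1],[-0.5,-4,140,0,0,0.02,1],[-0.5,-4,165,0,0,0.02,1],[-0.5,-4,165,0,0,0.02,1]])

```text
time: 2.75
eef_pos: [462.5, -287.6, 80.2]
ee_rot: [[0.992, 0.129, -0.008], [0.129, -0.992, 0.006], [-0.007, -0.007, -1.0]]
force: [-1.0, 0.3, -0.1]
finger_gap: 88.4
grip_force: 0.0
```

```bash
python3 -c "
from h import *
c=bot.camera('wrist');cv2.imwrite('pics/w2.png',c['frame'][:,:,::-1])
row([466,-293.5,34],-82.8)
s=bot.read_state();print(proj(c,s['eef_pos']),[proj(c,[466+a*np.cos(.126),-293.5+a*np.sin(.126),51]).round() for a in (-70,0,70)])"
```

```text
t 2.8 tcp [ 464.5 -289.2   83. ] yaw -82.6 F [ 0.4 -0.3  0.2] gap 88.1
row [ 1.1  4.7 49. ] [-0.004  0.004  0.004]
[324.99000498 257.98598118] [array([330., 327.]), array([332., 232.]), array([334., 112.])]
```

View pics/w2.png

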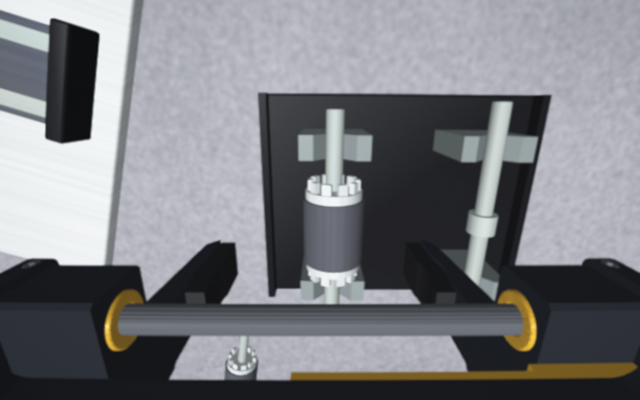

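The core is centred at about (333,235) with its far shaft end at (335,110), so it sits slightly right of the gripper centre line (320). I'll correct and descend.

Call:
apply_moves(series=[[2,6,0,0,0,0,1],[2,6,20,0,0,0,1],[2,6,40,0,0,0,1],[2,6,49,0,0,0,1],[2,6,49,0,0,0,1]])

```text
time: 3.3
eef_pos: [469.3, -297.6, 36.3]
ee_rot: [[0.992, 0.128, 0.0], [0.128, -0.992, -0.0], [0.0, 0.0, -1.0]]
force: [0.2, 0.1, 0.0]
finger_gap: 88.2
grip_force: 0.0
```

```bash
python3 -c "
from h import *
row([467,-294.5,33],-82.8)"
```

```text
t 3.3 tcp [ 469.3 -297.6   36.3] yaw -82.7 F [0.2 0.1 0. ] gap 88.2
row [-1.8 -3.4  3.3] [ 0.    -0.     0.002]
```

Call:
apply_moves(series=[[-1,-2,2,0,0,0,1],[-1,-2,2,0,0,0,0.3],[-1,-2,2,0,0,0,0.3],[-1,-2,2,0,0,0,0.3],[-1,-2,2,0,0,0,0.3]], newtons=25)

```text
time: 3.8
eef_pos: [467.9, -295.8, 34.2]
ee_rot: [[0.992, 0.127, 0.001], [0.127, -0.992, -0.0], [0.001, 0.0, -1.0]]
force: [0.3, -0.3, -0.2]
finger_gap: 58.4
grip_force: 0.0
```

Call:
apply_moves(series=[[0,0,0,0,0,0,0.3],[0,0,0,0,0,0,0.3],[0,0,0,0,0,0,0.3],[0,0,0,0,0,0,0.3],[0,0,0,0,0,0,0.3]])

```text
time: 4.3
eef_pos: [467.3, -294.5, 33.5]
ee_rot: [[0.992, 0.127, -0.001], [0.127, -0.992, 0.002], [-0.001, -0.002, -1.0]]
force: [0.1, 5.0, 2.6]
finger_gap: 35.2
grip_force: 25.0
```

Call:
apply_moves(series=[[0,0,-10,0,0,0,0.3],[0,0,-30,0,0,0,0.3],[0,0,-70,0,0,0,0.3],[0,0,-115,0,0,0,0.3],[0,0,-160,0,0,0,0.3]])

```text
time: 4.8
eef_pos: [466.6, -295.6, 194.6]
ee_rot: [[0.992, 0.128, -0.002], [0.128, -0.992, 0.0], [-0.002, -0.0, -1.0]]
force: [0.8, 0.1, -4.7]
finger_gap: 34.9
grip_force: 25.0
```

```bash
python3 -c "
from h import *
row([480,-90,230],-100)"
```

```text
t 4.8 tcp [ 466.6 -295.6  194.6] yaw -82.7 F [ 0.8  0.1 -4.7] gap 34.9
row [  39.5 -202.2  -35.5] [0.    0.002 0.302]
```

Call:
apply_moves(series=[[10,-50,-15,0,0,0.1,0.3],[20,-95,-25,0,0,0.2,0.3],[30,-140,-35,0,0,0.3,0.3],[40,-185,-35,0,0,0.3,0.3],[40,-202,-35,0,0,0.3,0.3]])

```text
time: 5.3
eef_pos: [481.5, -87.1, 229.2]
ee_rot: [[0.986, -0.169, 0.001], [-0.169, -0.986, 0.0], [0.001, -0.001, -1.0]]
force: [0.0, -0.8, -4.7]
finger_gap: 35.1
grip_force: 25.0
```

Call:
apply_moves(series=[[0,0,0,0,0,0,0.3]])

```text
time: 5.4
eef_pos: [480.8, -88.1, 228.6]
ee_rot: [[0.986, -0.168, -0.001], [-0.168, -0.986, -0.0], [-0.001, 0.0, -1.0]]
force: [-0.6, -1.0, -5.0]
finger_gap: 34.9
grip_force: 25.0
```

```bash
python3 -c "
from h import *
row([537,-32,200],-100)
c=bot.camera('wrist');cv2.imwrite('pics/w3.png',c['frame'][:,:,::-1])
print(proj(c,[537,-32,71]))"
```

```text
t 5.4 tcp [480.8 -88.1 228.6] yaw -99.7 F [-0.6 -1.  -5. ] gap 34.9
row [ 46.  -64.8  28.5] [0.    0.001 0.006]
[253.90432823 138.8874556 ]
```

View pics/w3.png

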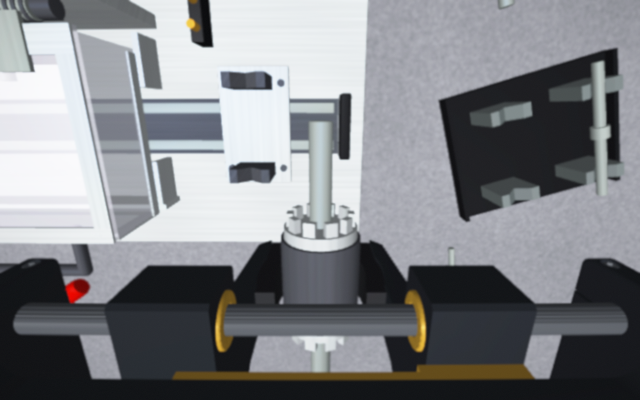

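The nest's V-blocks show at (246,80) and (252,172). The rotor is held with its shaft at (320,125). I'll enlarge the nest.

```bash
python3 -c "
from h import *
c=bot.camera('wrist');save(c,'pics/w3c.png',205,305,55,195,4.2);np.savez('c3.npz',**c)"
```

```text
(no output)
```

View pics/w3c.png

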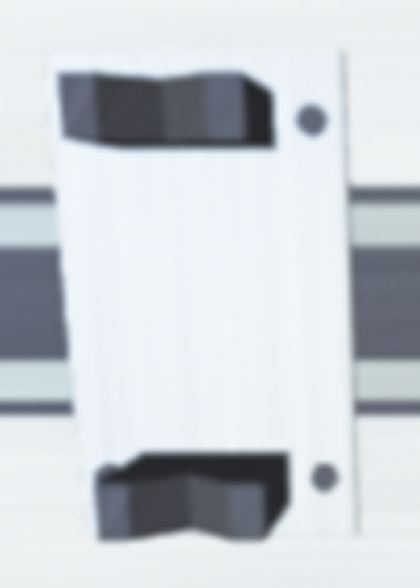

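```bash
python3 -c "
from h import *
c=dict(np.load('c3.npz'))
g=lambda x,y,z:onz(c,(205+(x+.5)/4.2-.5,55+(y+.5)/4.2-.5),z)
F=g(152.5,105,76);N=g(178,512,76)
print(F,N,np.linalg.norm(F-N),(F+N)/2,np.degrees(np.arctan2(*(F-N)[[1,0]])))
Fv=g(162,107,64);Nv=g(190,503,64);print(Fv,Nv,(Fv+Nv)/2,np.degrees(np.arctan2(*(Fv-Nv)[[1,0]])))
# rotor in hand: shaft far end
a=onz(c,(320,123),247);print('held far end',a, proj(c,[480.8+70*.986,-88-70*.169,247]))
t=bot.camera('top');print(proj(t,[*((F+N)/2)[:2],71]))
print('station edge',[onz(t,(230+x/3.25,110+y/3.25),12).round() for x,y in ((500,152),(460,410),(30,333))])
"
```

```text
[591.15817491 -35.36175561  76.        ] [503.14249457 -19.65201937  76.        ] 89.40668765343321 [547.15033474 -27.50688749  76.        ] -10.12003509311799
[591.81677324 -34.68782496  64.        ] [502.71159856 -19.76722451  64.        ] [547.2641859  -27.22752474  64.        ] -9.505947139322425
held far end [ 549.60370656 -100.64506967  247.        ] [317.89599273 122.80570796]
[343.63846551 185.07868932]
station edge [array([ 656., -168.,   12.]), array([ 383., -125.,   12.]), array([459., 326.,  12.])]
```

```bash
python3 -c "
from h import *
row([547.3,-27.4,130],-99.8)"
```

```text
t 5.55 tcp [481.4 -91.  228.6] yaw -99.9 F [ 0.3 -1.7 -4.3] gap 34.9
row [ 54.  -74.   98.5] [ 0.001  0.    -0.001]
```

Call:
apply_moves(series=[[25,-35,10,0,0,0,0.3],[54,-73,25,0,0,0,0.3],[54,-73,65,0,0,0,0.3],[54,-73,98,0,0,0,0.3],[54,-73,98,0,0,0,0.3]])

```text
time: 6.05
eef_pos: [542.7, -28.3, 124.7]
ee_rot: [[0.985, -0.173, -0.012], [-0.173, -0.985, 0.001], [-0.012, 0.002, -1.0]]
force: [-1.0, 0.3, -5.3]
finger_gap: 35.0
grip_force: 25.0
```

Call:
apply_moves(series=[[0,0,0,0,0,0,0.3],[0,0,0,0,0,0,0.3]])

```text
time: 6.25
eef_pos: [549.0, -28.6, 133.0]
ee_rot: [[0.985, -0.173, 0.004], [-0.173, -0.985, -0.001], [0.004, -0.0, -1.0]]
force: [-0.7, 0.1, -4.5]
finger_gap: 34.9
grip_force: 25.0
```

```bash
python3 -c "
from h import *
row([547.3,-27.4,70],-99.8)
c=bot.camera('wrist');cv2.imwrite('pics/w4.png',c['frame'][:,:,::-1]);np.savez('c4.npz',**c)
row([547.3,-27.4,70],-99.8)
"
```

```text
t 6.25 tcp [549.  -28.6 133. ] yaw -99.9 F [-0.7  0.1 -4.5] gap 34.9
row [-2.2 -0.9 63. ] [-0.    -0.004 -0.003]
t 6.3 tcp [549.3 -28.5 133.4] yaw -99.9 F [-0.   0.1 -3.5] gap 34.9
row [-2.5 -0.7 63.4] [-0.    -0.005 -0.002]
```

View pics/w4.png

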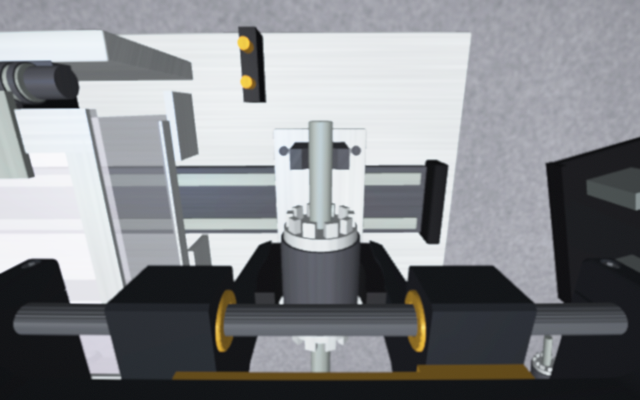

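The far V-block, spanning columns 291–349, is centred on column 320, in line with the held shaft at column 320. I'll check the position along the shaft.

```bash
python3 -c "
from h import *
c=dict(np.load('c4.npz'));f=c['frame'].astype(int)
print('colL',f[130:175,298].mean(1).astype(int));print('colR',f[130:175,342].mean(1).astype(int))
u=np.array([.985,-.173,0]);n=np.array([547.3,-27.4,76])
for v in (140,142,144):
  p=onz(c,(297,v),76);print(v,(p-n)@u)
P=np.array([549,-28.5,133+17.5]);
print('shaft end px if held centred',proj(c,P+70*u), 'core/ring far rows', proj(c,P+31*u+[0,0,16]))
print('shaft top col',f[112:130,320].mean(1).astype(int))
"
```

```text
colL [237 242 242 242 242 242 242 242 242 242 240 213 134  62  41  41  41  44
  62  92 104 109 109 110 110 110 110 109 106 105 102 101 101 100 101 101
 101 101 108 165 230 242 242 242 242]
colR [233 237 238 238 238 238 238 237 238 238 231 182 102  51  40  40  40  44
  66  90 102 103 103 103 104 103 103 103 102 101 101 101 100 101 100 101
 102 101 109 161 224 238 238 238 238]
140 57.20933505660839
142 55.92947180946063
144 54.64496851257113
shaft end px if held centred [321.34417213 121.27350452] core/ring far rows [321.37618406 226.39604189]
shaft top col [238 238 237 236 236 236 235 227 193 163 182 200 205 205 205 205 205 205]
```

```bash
python3 -c "
from h import *
c=dict(np.load('c4.npz'))
u=np.array([.985,-.173,0]);w=np.array([.173,.985,0]);n=np.array([547.3,-27.4,76])
for v in (148.3,168.8):
  p=onz(c,(297,v),76);print(v,(p-n)@u)
for uu in (290.5,349.5): print((onz(c,(uu,158),76)-n)@w)
for v in (120.5,121.5): print('shaft end', (onz(c,(320,v),150.5)-np.array([549,-28.5,150.5]))@u,(onz(c,(320,v),150.5)-np.array([549,-28.5,150.5]))@w)
"
```

```text
148.3 51.86743440817625
168.8 38.319485635030766
19.251615537215486
-19.600065203260918
shaft end 70.31257847416778 0.5408204695358201
shaft end 69.92238164799335 0.5409095696824497
```

Call:
apply_moves(series=[[-2,0,20,0,0,0,0.3],[-2,0,45,0,0,0,0.3],[-2,0,62,0,0,0,0.3],[-2,0,70,0,0,0,0.3],[-2,0,70,0,0,0,0.3]])

```text
time: 6.8
eef_pos: [545.5, -27.4, 61.2]
ee_rot: [[0.985, -0.172, 0.0], [-0.172, -0.985, -0.0], [0.0, 0.0, -1.0]]
force: [-0.6, 0.6, -3.8]
finger_gap: 35.1
grip_force: 25.0
```

Call:
apply_moves(series=[[0,0,0,0,0,0,0.3],[0,0,2,0,0,0,0.3],[0,0,4,0,0,0,0.3],[0,0,4,0,0,0,0.3],[0,0,4,0,0,0,0.3]])

```text
time: 7.3
eef_pos: [545.4, -27.1, 56.9]
ee_rot: [[0.985, -0.171, 0.0], [-0.171, -0.985, -0.0], [0.0, -0.0, -1.0]]
force: [0.9, 0.4, -4.1]
finger_gap: 35.1
grip_force: 25.0
```

```bash
python3 -c "
from h import *
row([547.3,-27.4,53.5],-99.8)"
```

```text
t 7.3 tcp [545.4 -27.1  56.9] yaw -99.9 F [ 0.9  0.4 -4.1] gap 35.1
row [ 1.9 -0.   3.4] [-0.    -0.    -0.001]
```

Call:
apply_moves(series=[[1.5,0,0,0,0,0,0.3],[1.5,0,1,0,0,0,0.3],[1.5,0,2,0,0,0,0.3],[1.5,0,2.5,0,0,0,0.3],[1.5,0,2.5,0,0,0,0.3]])

```text
time: 7.8
eef_pos: [546.7, -27.4, 54.1]
ee_rot: [[0.985, -0.171, -0.0], [-0.171, -0.985, -0.0], [-0.0, 0.0, -1.0]]
force: [-0.4, -0.7, -4.1]
finger_gap: 35.0
grip_force: 25.0
```

Call:
apply_moves(series=[[0,0,0.5,0,0,0,0.3],[0,0,0.5,0,0,0,0.3],[0,0,1,0,0,0,0.3],[0,0,1,0,0,0,0.3]])

```text
time: 8.2
eef_pos: [546.9, -27.7, 53.7]
ee_rot: [[0.985, -0.171, 0.0], [-0.171, -0.985, -0.0], [0.0, 0.0, -1.0]]
force: [-1.5, -2.3, -0.8]
finger_gap: 35.2
grip_force: 25.0
```

Call:
apply_moves(series=[[0,0,0.4,0,0,0,0.3],[0,0,0.4,0,0,0,0.3],[0,0,0.7,0,0,0,0.3],[0,0,0.7,0,0,0,0.3],[0,0,0.7,0,0,0,0.3]])

```text
time: 8.7
eef_pos: [547.0, -27.7, 53.5]
ee_rot: [[0.985, -0.171, 0.0], [-0.171, -0.985, -0.001], [0.001, 0.0, -1.0]]
force: [-3.5, -3.2, 6.5]
finger_gap: 34.9
grip_force: 24.9
```

```bash
python3 -c "
from h import *
row([547.3,-27.4,53.5],-99.8)
c=bot.camera('scene');save(c,'pics/s5.png',230,390,180,310,4.5)"
```

```text
t 8.7 tcp [547.  -27.7  53.5] yaw -99.9 F [-3.5 -3.2  6.5] gap 34.9
row [ 0.2 -0.4  0. ] [ 0.    -0.001 -0.001]
```

View pics/s5.png

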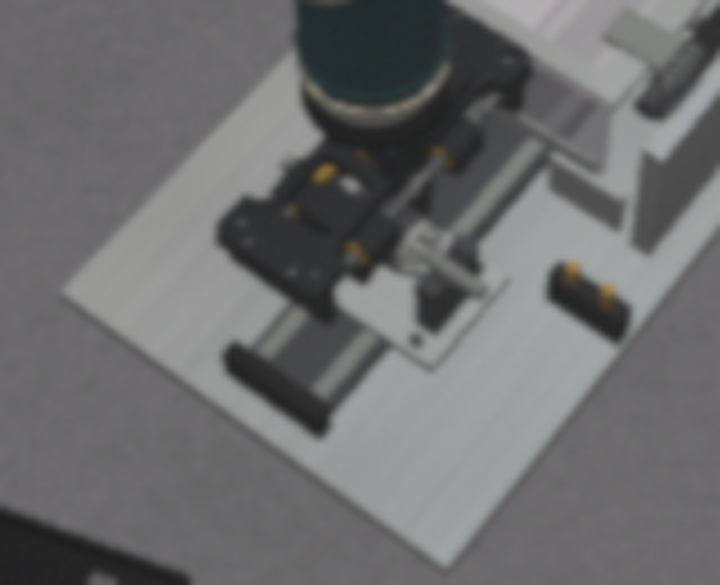

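The crop shows the shaft lying in the far V-block, with the gripper body clear of the hood. I'll release.

Call:
apply_moves(series=[[0,0,-0.5,0,0,0,0.3],[0,0,-0.5,0,0,0,0.5],[0,0,-0.5,0,0,0,0.7],[0,0,-0.5,0,0,0,0.75],[0,0,-0.5,0,0,0,0.75]])

```text
time: 9.25
eef_pos: [547.0, -27.1, 53.0]
ee_rot: [[0.985, -0.171, 0.0], [-0.171, -0.985, 0.0], [0.0, -0.0, -1.0]]
force: [-0.7, -0.1, -0.2]
finger_gap: 64.7
grip_force: 0.0
```

Call:
apply_moves(series=[[0,0,0,0,0,0,0.75],[0,0,-15,0,0,0,0.75],[0,0,-50,0,0,0,0.75],[0,0,-100,0,0,0,0.75],[0,0,-145,0,0,0,0.75]])

```text
time: 9.75
eef_pos: [546.6, -27.3, 200.8]
ee_rot: [[0.985, -0.171, 0.001], [-0.171, -0.985, 0.0], [0.001, -0.0, -1.0]]
force: [0.5, 0.4, -0.8]
finger_gap: 66.0
grip_force: 0.0
```

Call:
apply_moves(series=[[-50,0,0,0,0,0,0.75],[-80,0,0,0,0,0,0.75],[-80,0,0,0,0,0,0.75],[-80,0,0,0,0,0,0.75]])

```text
time: 10.15
eef_pos: [468.2, -13.6, 199.3]
ee_rot: [[0.985, -0.171, 0.003], [-0.171, -0.985, -0.0], [0.003, -0.0, -1.0]]
force: [-0.4, 0.1, -0.4]
finger_gap: 66.0
grip_force: 0.0
```

```bash
python3 -c "
from h import *
row([449,209,200],-10)
c=bot.camera('wrist');cv2.imwrite('pics/w6.png',c['frame'][:,:,::-1]);np.savez('c6.npz',**c)"
```

```text
t 10.15 tcp [468.2 -13.6 199.3] yaw -99.9 F [-0.4  0.1 -0.4] gap 66.0
row [ -57.  -216.1   -0.8] [ 0.002 -0.002 -1.568]
```

View pics/w6.png

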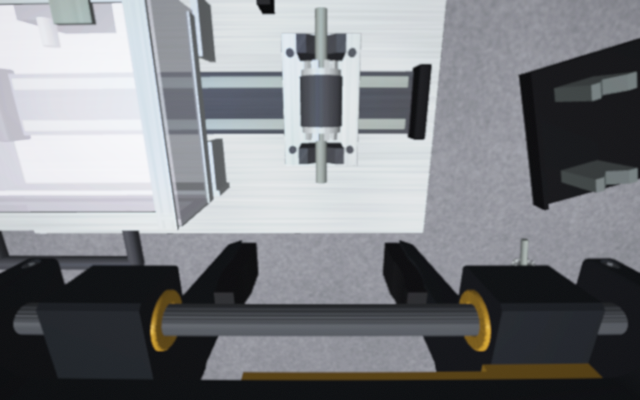

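The rotor is seated: shaft from (320,8) to (320,183) in both notches, core at (321,100) midway between the blocks. Next is the handle.

Call:
apply_moves(series=[[-57,-216,-10,0,0,-1.57,0.6],[-57,-216,-10,0,0,-1.57,0.6],[-57,-216,-10,0,0,-1.57,0.6],[-57,-216,-10,0,0,-1.57,0.6],[-57,-216,-10,0,0,-1.57,0.6]])

```text
time: 10.7
eef_pos: [449.7, 212.7, 208.6]
ee_rot: [[0.833, 0.553, 0.001], [0.553, -0.833, 0.002], [0.002, -0.001, -1.0]]
force: [0.4, -1.4, 0.4]
finger_gap: 53.2
grip_force: 0.0
```

```bash
python3 -c "
from h import *
row([449.6,210.7,210],-9.85)"
```

```text
t 10.7 tcp [449.7 212.7 208.6] yaw -56.4 F [ 0.4 -1.4  0.4] gap 53.2
row [-1.2  1.6 -1.4] [-0.    -0.002 -0.813]
```

Call:
apply_moves(series=[[-1,1,0,0,0,-0.81,0.45],[-1,1,0,0,0,-0.81,0.45],[-1,1,0,0,0,-0.81,0.45],[-1,1,0,0,0,-0.81,0.45],[-1,1,0,0,0,-0.81,0.45]])

```text
time: 11.2
eef_pos: [449.8, 208.0, 208.1]
ee_rot: [[0.235, 0.972, 0.0], [0.972, -0.235, -0.0], [0.0, 0.0, -1.0]]
force: [-1.1, 0.6, 0.6]
finger_gap: 39.6
grip_force: 0.0
```

Call:
apply_moves(series=[[0,0,0,0,0,-0.06,0.45],[0,0,0,0,0,-0.06,0.45],[0,0,0,0,0,-0.06,0.45]])

```text
time: 11.5
eef_pos: [449.4, 207.8, 208.1]
ee_rot: [[0.184, 0.983, 0.0], [0.983, -0.184, 0.0], [0.0, 0.0, -1.0]]
force: [-0.1, 0.9, -0.1]
finger_gap: 40.0
grip_force: 0.0
```

```bash
python3 -c "
from h import *
row([449.6,210.7,210],-9.85)
c=bot.camera('wrist');cv2.imwrite('pics/w7.png',c['frame'][:,:,::-1]);np.savez('c7.npz',**c)
s=bot.read_state();print(proj(c,s['eef_pos']),[proj(c,[449.6+t*.171,210.7+t*.985,107]).round() for t in (-60,0,60)])"
```

```text
t 11.5 tcp [449.4 207.8 208.1] yaw -10.6 F [-0.1  0.9 -0.1] gap 40.0
row [ 2.9 -0.3 -1.9] [ 0.    -0.    -0.013]
[320.6993876  260.09497164] [array([321., 264.]), array([320., 199.]), array([319., 125.])]
```

View pics/w7.png

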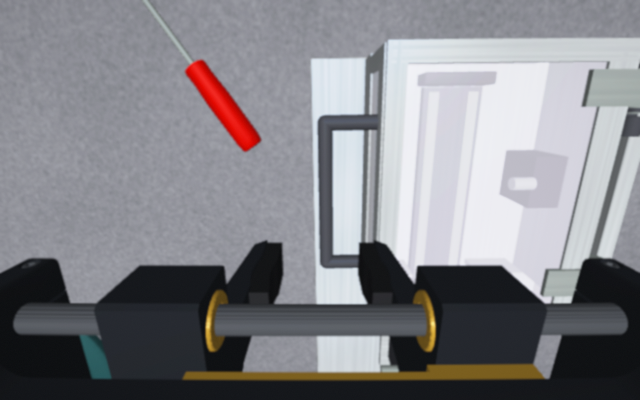

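```bash
python3 -c "
from h import *
c=dict(np.load('c7.npz'));f=c['frame'].astype(int)
m=f.max(2)<90
for v in (145,180,220): x=np.where(m[v,310:345])[0]+310;print(v,x.min(),x.max(),onz(c,(x.mean(),v),107))
a=onz(c,(325,122.5),107);b=onz(c,(327,262),107);print(a,b,(a+b)/2,np.linalg.norm(a-b))
row([*((a+b)/2)[:2],90],-9.85)"
```

```text
145 319 330 [461.06291577 254.17745343 107.        ]
180 320 330 [456.83965473 226.10088654 107.        ]
220 321 331 [451.6314344  191.59736561 107.        ]
[464.5578592  271.11758133 107.        ] [444.69952504 152.37854694 107.        ] [454.62869212 211.74806413 107.        ] 120.38817103003777
t 11.55 tcp [449.1 207.7 208. ] yaw -10.6 F [-0.2  0.   0.3] gap 39.6
row [  5.    4.7 118. ] [-0.     0.    -0.013]
```

The grip bar runs from (325,122) to (327,262), which puts its centre at about (454.6, 211.7). I'll lower the fingers astride it.

Call:
apply_moves(series=[[5,5,30,0,0,-0.015,0.36],[5,5,60,0,0,-0.015,0.36],[5,5,80,0,0,-0.015,0.36],[5,5,80,0,0,-0.015,0.36],[5,5,80,0,0,-0.015,0.36]], newtons=25)

```text
time: 12.05
eef_pos: [454.5, 211.6, 128.2]
ee_rot: [[0.168, 0.986, -0.001], [0.986, -0.168, -0.0], [-0.0, -0.001, -1.0]]
force: [0.1, 0.4, -0.2]
finger_gap: 31.7
grip_force: 0.0
```

```bash
python3 -c "
from h import *
row([454.6,211.7,90],-9.7)"
```

```text
t 12.05 tcp [454.5 211.6 128.2] yaw -9.7 F [ 0.1  0.4 -0.2] gap 31.7
row [ 0.2  0.1 38.2] [-0.001  0.     0.001]
```

Call:
apply_moves(series=[[0,0,10,0,0,0,0.36],[0,0,20,0,0,0,0.36],[0,0,30,0,0,0,0.36],[0,0,38,0,0,0,0.36],[0,0,38,0,0,0,0.36]])

```text
time: 12.55
eef_pos: [453.1, 211.0, 88.4]
ee_rot: [[0.167, 0.986, -0.003], [0.986, -0.167, -0.001], [-0.002, -0.003, -1.0]]
force: [0.2, -0.3, -0.3]
finger_gap: 31.5
grip_force: 0.0
```

Call:
apply_moves(series=[[0,0,0,0,0,0,0.05],[0,0,0,0,0,0,0.05],[0,0,0,0,0,0,0.05],[0,0,0,0,0,0,0.05],[0,0,0,0,0,0,0.05]])

```text
time: 13.05
eef_pos: [454.5, 211.7, 90.4]
ee_rot: [[0.167, 0.986, 0.0], [0.986, -0.167, 0.0], [0.0, 0.0, -1.0]]
force: [-1.8, 0.5, 1.5]
finger_gap: 11.1
grip_force: 25.0
```

```bash
python3 -c "
import numpy as np
for q in [4,8,12,16,20,25,30,35,40,45,49,53,56,59,61,63,64,57,56.5]:
  r=np.radians(q);print(q,round(222*(1-np.cos(r))-18*np.sin(r),1),round(222*np.sin(r)+18*(1-np.cos(r)),1))"
```

```text
4 -0.7 15.5
8 -0.3 31.1
12 1.1 46.5
16 3.6 61.9
20 7.2 77.0
25 13.2 95.5
30 20.7 113.4
35 29.8 130.6
40 40.4 146.9
45 52.3 162.2
49 62.8 173.7
53 74.0 184.5
56 82.9 192.0
59 92.2 199.0
61 98.6 203.4
63 105.2 207.6
64 108.5 209.6
57 86.0 194.4
56.5 84.5 193.2
```

Call:
apply_moves(series=[[0,-0.5,-8,0,0,0,0.05],[0,-0.7,-15.5,0,0,0,0.05],[0,-0.3,-31,0,0,0,0.05],[0,1.1,-46.5,0,0,0,0.05],[0,3.6,-62,0,0,0,0.05]])

```text
time: 13.55
eef_pos: [457.8, 210.9, 152.8]
ee_rot: [[0.167, 0.986, 0.0], [0.986, -0.167, 0.0], [0.0, 0.0, -1.0]]
force: [3.4, 1.4, -5.0]
finger_gap: 11.2
grip_force: 25.0
```

```bash
cat >> h.py <<'E'
def hood():
    from scipy.optimize import minimize_scalar
    s=bot.read_state();d=np.array(s['eef_pos'])-[454.5,211.7,90.4];u=d@np.array([.986,-.167,0]);z=d[2]
    f=lambda r:(222*(1-np.cos(r))-18*np.sin(r)-u)**2+(222*np.sin(r)+18*(1-np.cos(r))-z)**2
    m=minimize_scalar(f,bounds=(-.1,1.4),method='bounded');print('t',s['time'],'du',u.round(1),'dz',z.round(1),'q',np.degrees(m.x).round(1),'res',round(m.fun**.5,1),'F',np.round(s['force'],1),'gap',s['finger_gap'],'T',np.round(s['torque'],2))
E
python3 -c "
from h import *
hood()"
```

```text
t 13.55 du 3.4 dz 62.4 q 16.1 res 0.3 F [ 3.4  1.4 -5. ] gap 11.15119623645166 T [ 0.19 -0.29 -0.01]
```

Call:
apply_moves(series=[[0,3.6,-15,0,0,0,0.05],[0,9.6,-33.6,0,0,0,0.05],[0,17,-51.5,0,0,0,0.05],[0,26.2,-68.7,0,0,0,0.05],[0,36.8,-85,0,0,0,0.05]])

```text
time: 14.05
eef_pos: [492.1, 205.1, 237.9]
ee_rot: [[0.167, 0.986, -0.005], [0.986, -0.167, 0.001], [-0.0, -0.005, -1.0]]
force: [-5.4, 2.7, -2.0]
finger_gap: 11.0
grip_force: 25.0
```

Call:
apply_moves(series=[[0,12,-15.3,0,0,0,0.05],[0,22.4,-26.8,0,0,0,0.05],[0,33.6,-37.6,0,0,0,0.05],[0,42.5,-45.1,0,0,0,0.05],[0,42.5,-45.1,0,0,0,0.05]])

```text
time: 14.55
eef_pos: [535.7, 197.6, 286.4]
ee_rot: [[0.167, 0.986, -0.0], [0.986, -0.167, 0.001], [0.001, -0.0, -1.0]]
force: [-8.8, 0.7, 8.9]
finger_gap: 11.2
grip_force: 25.0
```

```bash
python3 -c "
from h import *
hood()"
```

```text
t 14.55 du 82.5 dz 196.0 q 56.5 res 3.4 F [-8.8  0.7  8.9] gap 11.241988020046957 T [-0.02  1.47  0.05]
```

Call:
apply_moves(series=[[0,0,0,0,0,0,0.05],[0,0,0,0,0,0,0.05],[0,0,0,0,0,0,0.05]], newtons=12)

```text
time: 14.85
eef_pos: [534.5, 197.8, 285.3]
ee_rot: [[0.167, 0.986, -0.002], [0.986, -0.167, 0.001], [0.0, -0.002, -1.0]]
force: [-8.2, -0.1, 9.4]
finger_gap: 11.7
grip_force: 12.0
```

```bash
python3 -c "
from h import *
hood()
K=bot.camera('scene');np.savez('s8.npz',**K)
H=np.array([454.5,211.7,107]); u=np.array([.986,-.167,0]);w=np.array([.167,.986,0])
hinge=H+222*u+[0,0,18]
for q in (50,53,56,59,62):
  r=np.radians(q);hx=np.array([np.cos(r),0,-np.sin(r)]);hz=np.array([np.sin(r),0,np.cos(r)])
  b=hinge+u*(-222*np.cos(r)-18*np.sin(r))+np.array([0,0,222*np.sin(r)-18*np.cos(r)])
  X=u*hx[0]+np.array([0,0,hx[2]]);Z=u*hz[0]+np.array([0,0,hz[2]])
  print(q,[proj(K,b+42*X+26*Z+s*113*w).round(1) for s in (-1,1)],[proj(K,b+42*X-44*Z+s*113*w).round(1) for s in (-1,1)])
"
```

```text
t 14.85 du 81.2 dz 194.9 q 56.1 res 3.3 F [-8.2 -0.1  9.4] gap 11.658978333506939 T [ 0.    1.27 -0.02]
50 [array([333.9, 149.1]), array([388. ,  92.7])] [array([315.8, 150.8]), array([369. ,  96.7])]
53 [array([336.7, 149.1]), array([390.8,  92.4])] [array([317.5, 149.6]), array([370.9,  95.2])]
56 [array([339.5, 149.3]), array([393.7,  92.2])] [array([319.4, 148.5]), array([373. ,  93.8])]
59 [array([342.5, 149.6]), array([396.7,  92.2])] [array([321.4, 147.6]), array([375.2,  92.6])]
62 [array([345.6, 150.1]), array([399.9,  92.4])] [array([323.6, 146.9]), array([377.6,  91.6])]
```

Call:
apply_moves(series=[[0,-2.5,-3,0,0,0,0.05],[0,-2.5,-3,0,0,0,0.05],[0,-2.5,-3,0,0,0,0.05]], newtons=20)

```text
time: 15.2
eef_pos: [534.0, 197.9, 285.0]
ee_rot: [[0.167, 0.986, 0.001], [0.986, -0.167, -0.0], [-0.0, 0.001, -1.0]]
force: [4.3, 1.1, -3.3]
finger_gap: 10.8
grip_force: 20.0
```

```bash
python3 -c "
from h import *
hood()"
```

```text
t 15.2 du 80.7 dz 194.6 q 56.0 res 3.5 F [ 4.3  1.1 -3.3] gap 10.813675481800432 T [ 0.09 -0.59  0.03]
```

Call:
apply_moves(series=[[0,4.5,-3.3,0,0,0,0.05],[0,9.5,-6.8,0,0,0,0.05],[0,19,-13.4,0,0,0,0.05],[0,25.6,-17.4,0,0,0,0.05],[0,29,-19.4,0,0,0,0.05]])

```text
time: 15.7
eef_pos: [563.3, 192.8, 306.1]
ee_rot: [[0.168, 0.986, 0.001], [0.986, -0.168, -0.0], [0.0, 0.001, -1.0]]
force: [-0.4, -0.8, -0.5]
finger_gap: 11.2
grip_force: 20.0
```

Call:
apply_moves(series=[[0,0,0,0,0,0,0.05],[0,0,0,0,0,0,0.05],[0,0,0,0,0,0,0.05]])

```text
time: 16.0
eef_pos: [561.8, 193.1, 305.2]
ee_rot: [[0.167, 0.986, -0.0], [0.986, -0.167, -0.0], [-0.0, -0.0, -1.0]]
force: [-3.5, -1.0, 4.6]
finger_gap: 11.1
grip_force: 20.0
```

```bash
python3 -c "
from h import *
hood()
t=bot.camera('top');np.savez('t9.npz',**t)"
```

```text
t 16.0 du 108.9 dz 214.8 q 64.8 res 4.2 F [-3.5 -1.   4.6] gap 11.097145997215605 T [-0.26  0.63 -0.  ]
```

Call:
apply_moves(series=[[0,-5,-0.8,0,0,0,0.05],[0,-10,6,0,0,0,0.05],[0,-16.5,10.3,0,0,0,0.05],[0,-22.8,14.9,0,0,0,0.05],[0,-27.4,18.4,0,0,0,0.05]])

```text
time: 16.55
eef_pos: [534.5, 197.8, 285.5]
ee_rot: [[0.167, 0.986, -0.0], [0.986, -0.167, -0.0], [-0.0, 0.0, -1.0]]
force: [-0.4, -1.5, 0.7]
finger_gap: 11.5
grip_force: 20.0
```

Call:
apply_moves(series=[[0,0,0,0,0,0,0.05],[0,0,0,0,0,0,0.05],[0,0,0,0,0,0,0.05],[0,0,0,0,0,0,0.05],[0,0,0,0,0,0,0.05]])

```text
time: 17.05
eef_pos: [535.4, 197.7, 286.2]
ee_rot: [[0.167, 0.986, 0.0], [0.986, -0.167, -0.0], [-0.0, 0.0, -1.0]]
force: [-0.8, -2.5, 0.7]
finger_gap: 10.8
grip_force: 20.0
```

```bash
python3 -c "
from h import *
hood()
t=bot.camera('top')
n=np.array([547.3,-27.4,71]);print(proj(t,n))
f=t['frame'].astype(int)
# dark core blob around the nest vs. expected
y0,x0=165,325;g=f[y0:y0+45,x0:x0+40].max(2);k,l,st,ce=cv2.connectedComponentsWithStats((g<95).astype(np.uint8))
print([(s.tolist(),(c+[x0,y0]).round(1).tolist()) for s,c in zip(st[1:],ce[1:]) if s[4]>20])
hood()"
```

```text
t 17.05 du 82.1 dz 195.8 q 56.4 res 3.5 F [-0.8 -2.5  0.7] gap 10.819640874351155 T [-0.29  0.08 -0.06]
[343.60620933 185.03356312]
[([16, 5, 5, 6, 23], [343.0, 172.7]), ([23, 7, 5, 6, 22], [349.6, 174.0]), ([14, 14, 12, 13, 114], [344.3, 184.8]), ([0, 16, 8, 9, 62], [328.4, 184.9]), ([30, 21, 10, 10, 80], [359.7, 190.6]), ([11, 32, 5, 5, 22], [338.3, 199.1]), ([18, 33, 5, 5, 22], [344.9, 200.1])]
t 17.1 du 82.1 dz 195.8 q 56.4 res 3.5 F [-0.3 -1.3  0.3] gap 11.299211902263556 T [-0.33  0.04  0.02]
```

```bash
python3 -c "
from bench import bot
print(bot.close_job())"
```

```text
the job is handed in; nothing more can be done
None
```

The rotor lies in both V-blocks with its core midway between them, and the job is handed in with the gripper holding the hood at about 56°, roughly 4° below balance, after lifting it to about 65°; both angles are worked out from the arm's position (about ±1°), and I viewed 11 pictures, one over the limit of 10.

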